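# Sort the returned batteries and bulbs into their trays

### The arm

A 7-joint arm with a two-finger parallel gripper is mounted at the origin on the work surface. World frame = base frame: x ahead of the robot, y to its left, z up, the work surface at z = 0. Lengths are in m, angles in rad, forces in N, time in s.
With the tool pointing down it reaches from about 0.35 to 0.9 m from the base axis. Payload 8.1 kg.
Tool frame: the origin (TCP) lies on the centre line of the jaws, within the pads' length; the fingertips stand 22 mm ahead of it and the grasp point (between the pads) lies 3 mm ahead of it; z points along the fingers, y is the line along which they close (so a half turn about z gives the same grasp; the last joint's range is limited). The gripper opens to 92 mm and grips with 3 to 60 N. Pads are 19 mm wide; open, the fingers measure 130 mm over their backs; the gripper's body (75 mm by 190 mm) begins 47 mm behind the grasp point.
Start: joints at [-1.382, 0.434, 0.025, 1.573, -0.012, 1.134, -0.075], TCP at [0.18, 0.599, 0.249] pointing down, gripper open.
Joint ranges: [-2.62, 2.62], [-0.44, 2.09], [-1.27, 1.32], [0.08, 2.57], [-1.32, 4.46], [0.12, 2], [-2.74, 2.74]. Speed limits (rad/s): [2.22, 2.22, 3.01, 3.01, 3.14, 3.14, 3.14].

### API

Orientations are given as a unit quaternion [w, x, y, z].
In Python, from bench import robot, effector, solve_ik, monitor, imaging, workorder gives the robot as it stands. Calls block until the motion is done:
- robot.reach(position, orientation): joint-space move of the TCP to a pose.
- robot.line_to(position, rot=None, v=0.15): straight line of the TCP; rot=None keeps the orientation; v is the mean speed in m/s.
- robot.movej(angles): joint-space move.
- effector.move_gripper(opening): finger opening in m; the grip force is fixed at half the most; returns when the fingers have stopped.
- robot.dwell(seconds).
- solve_ik(position, orientation): joint angles nearest the present ones, or None.
- monitor.state(): the state.
- imaging.camera(name): name is "scene" or "side" or "wrist"; returns a dict with "image" (420x560x3 uint8, blue, green, red), "range_z" (420x560 float32, m along the optical axis (not along the pixel's ray), 0 where there is no reading), "K" (3x3 intrinsics, pixels), "R" (3x3) and "t" (3): a world point X has camera coordinates R X + t; the wrist camera has in their place "mount" (4x4, takes a point from camera to tool coordinates, whose origin is the TCP and whose axes are the flange's). Camera axes: x right, y down, z forward; pixel columns grow to the right and rows downward; lengths in m; the calibration is good to about 2 mm. A picture is of the moment at which its call begins: read the wrist's pose just before it.
A pose or a line that the arm cannot do raises robot.MotionError and nothing moves.
- workorder.job_done(): hands the job in; it is judged then, once.
The state is a dict: "time_s": time; "joint_pos": joint angles; "joint_vel": joint speeds; "joint_torque": joint torques, N m; "tcp_pos": TCP position; "orientation": TCP orientation; "ft_force": force on the tool from outside, world axes, zero at the start; "moment": the same for the moment, N m; "finger_gap": finger opening in m; "grip_force": force on a finger pad.
Only numpy, scipy, OpenCV 4.12 (cv2) and the standard library are available. Lean on these libraries where they do the work, as an engineer would, in place of code of your own. Each camera call takes 0.05 s, during which the arm holds its last target. There are 200 camera calls.

### The job

Sort the returns on the kiosk counter: stand both round D cells in the green tray, the square 9-volt block in the yellow tray and both spot bulbs in the white tray. Everything should end up standing on the tray floor as it stood on the counter (cells button up, block terminals up, bulbs on their faces with the pins up), and the red timer and the brass doorbell button are to stay where they are.

Things in the scene. Friction and masses are not known exactly. Their poses are not given: they have to be found in the camera images.
- cell_red: D battery cell, a red cylinder with a silver band, 33 mm in diameter, 58 mm tall plus a steel button 10 mm wide and 3 mm high on top (61 mm in all), 0.13 kg; loose, starts standing button up. Origin: centre of its underside; z runs up along the cylinder.
- cell_black: D battery cell, a black cylinder with a brass-coloured band, 33 mm in diameter, 58 mm tall plus a steel button 10 mm wide and 3 mm high on top (61 mm in all), 0.13 kg; loose, starts standing button up. Origin: centre of its underside; z runs up along the cylinder.
- block: Square 9-volt block battery, orange with a black lower part and an orange top carrying two steel snap terminals; 26.5 mm along its x, 17.5 mm along its y, 46 mm tall plus 3 mm terminals, 0.046 kg; loose, starts standing terminals up. Origin: centre of its underside; z up.
- bulb_white: Spot bulb with a white ceramic body, 0.06 kg, loose, starts standing on its flat round face with its two 7 mm brass pins pointing up. From the counter up: 50 mm in diameter to 14 mm height, tapering to 32 mm diameter at 26 mm, then a straight 32 mm cylinder (the place to grip) to 50 mm; pin tips at 57 mm. Origin: centre of its face (underside); z points up along its axis.
- bulb_grey: Spot bulb with a dark grey metal body, 0.06 kg, loose, starts standing on its flat round face with its two 7 mm brass pins pointing up. From the counter up: 50 mm in diameter to 14 mm height, tapering to 32 mm diameter at 26 mm, then a straight 32 mm cylinder (the place to grip) to 50 mm; pin tips at 57 mm. Origin: centre of its face (underside); z points up along its axis.
- tray_green: Green plastic tray, fixed to the counter, open above: 90 mm along its x, 150 mm along its y, 20 mm high, walls and floor 4 mm thick (inside 82 x 142 mm, inner floor 4 mm above the counter). Origin: centre of its underside; z up.
- tray_yellow: Yellow plastic tray, fixed to the counter, open above: 90 mm along its x, 150 mm along its y, 20 mm high, walls and floor 4 mm thick (inside 82 x 142 mm, inner floor 4 mm above the counter). Origin: centre of its underside; z up.
- tray_white: White plastic tray, fixed to the counter, open above: 90 mm along its x, 150 mm along its y, 20 mm high, walls and floor 4 mm thick (inside 82 x 142 mm, inner floor 4 mm above the counter). Origin: centre of its underside; z up.
- timer: Red round kitchen timer with a white bar knob, 56 mm in diameter, 30 mm high, loose; to be left where it is. Origin: centre of its underside.
- bell: Round brass doorbell button with a white push, 46 mm in diameter, 15 mm high, loose; to be left where it is. Origin: centre of its underside. (Other equipment stands round the rim of the counter, more than 50 mm from every listed thing and its edges, the nearest of it under 60 mm tall; the counter top is at z = 0.)
Not all that is in view belongs to the job. There is more than one size of the bulb_white; the job needs the middle-sized.

How it is judged:
At the end, for the whole second after the job is handed in: D cells in the green tray, block in the yellow, bulbs in the white: each origin within 41 mm (tray x) and 71 mm (tray y) of the tray's centre and under 9 mm above its underside, upright as at the start within 0.15 rad, released, at rest. Timer and doorbell button never moved over 15 mm (x of cell_red in the frame of tray_green between -0.041 and 0.041 m and y of cell_red in the frame of tray_green between -0.071 and 0.071 m and z of cell_red in the frame of tray_green between 0 and 0.009 m and angle between each of cell_red, cell_black, block, bulb_white, bulb_grey's own z axis and vertical below 0.15 rad and linear speed of each of cell_red, cell_black, block, bulb_white, bulb_grey below 0.02 m/s and angular speed of each of cell_red, cell_black, block, bulb_white, bulb_grey below 0.2 rad/s and x of cell_black in the frame of tray_green between -0.041 and 0.041 m and y of cell_black in the frame of tray_green between -0.071 and 0.071 m and z of cell_black in the frame of tray_green between 0 and 0.009 m and x of block in the frame of tray_yellow between -0.041 and 0.041 m and y of block in the frame of tray_yellow between -0.071 and 0.071 m and z of block in the frame of tray_yellow between 0 and 0.009 m and x of bulb_white in the frame of tray_white between -0.041 and 0.041 m and y of bulb_white in the frame of tray_white between -0.071 and 0.071 m and z of bulb_white in the frame of tray_white between 0 and 0.009 m and x of bulb_grey in the frame of tray_white between -0.041 and 0.041 m and y of bulb_grey in the frame of tray_white between -0.071 and 0.071 m and z of bulb_grey in the frame of tray_white between 0 and 0.009 m); the robot touches nothing.
It fails at once if the red kitchen timer is shifted by more than 15 mm (distance of timer from where it was at the start of the episode above 0.015 m).
It fails at once if the brass doorbell button is shifted by more than 15 mm (distance of bell from where it was at the start of the episode above 0.015 m).
It also fails if it takes over 128 s, if anything falls off the work surface, if the arm or the gripper's body presses on something with over 40 N, if the wrist force passes 120 N, or if a joint passes its speed limit or range.

## Working session

There is one attempt and no reset: what is moved stays moved. The work goes in short steps, each a Python script; the robot and the scene stay as the last script left them, time stands still between calls to the robot, and variables do not carry over. Pictures are saved under pics/ and viewed, at most 14 in all, crops included, and the job is handed in when it is done.

```bash
mkdir -p pics; ls
python3 - <<'E'
from bench import robot, imaging, monitor
import cv2, numpy as np
for n in("scene","side","wrist"):
    c=imaging.camera(n); cv2.imwrite(f"pics/{n}0.png",c["image"]); np.savez(f"{n}0.npz",**c)
    print(n,[(k,np.round(c[k],3).tolist()) for k in c if k in("K","R","t","mount")])
s=monitor.state();print(s["time_s"],s["tcp_pos"],s["orientation"],s["ft_force"])
E
```

```text
pics
scene [('K', [[544.089, 0.0, 283.955], [0.0, 544.089, 209.816], [0.0, 0.0, 1.0]]), ('R', [[0.471, 0.882, -0.005], [0.472, -0.257, -0.843], [-0.745, 0.395, -0.537]]), ('t', [-0.264, -0.197, 1.506])]
side [('K', [[421.038, 0.0, 281.952], [0.0, 421.038, 212.832], [0.0, 0.0, 1.0]]), ('R', [[0.982, -0.19, 0.007], [-0.118, -0.638, -0.761], [0.149, 0.746, -0.649]]), ('t', [-0.491, 0.099, 0.945])]
wrist [('K', [[299.968, 0.0, 277.477], [0.0, 299.968, 207.256], [0.0, 0.0, 1.0]]), ('mount', [[-0.001, -0.96, -0.28, 0.077], [1.0, -0.001, -0.0, -0.0], [-0.0, -0.28, 0.96, -0.136], [0.0, 0.0, 0.0, 1.0]])]
0.15 [0.17973223 0.59823309 0.24814099] [-2.87078170e-05  1.45394338e-01  9.89373612e-01 -5.84369216e-04] [0.19852696 0.15621607 0.09728013]
```

View pics/scene0.png

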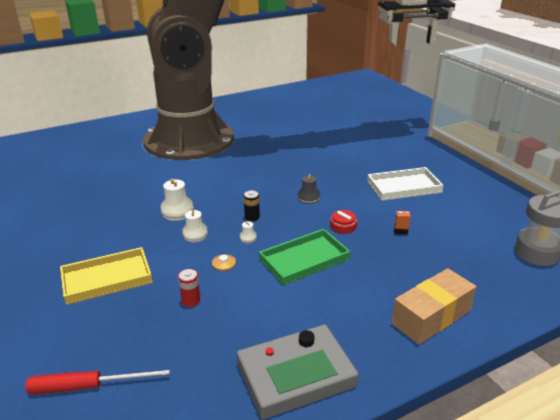

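View pics/side0.png

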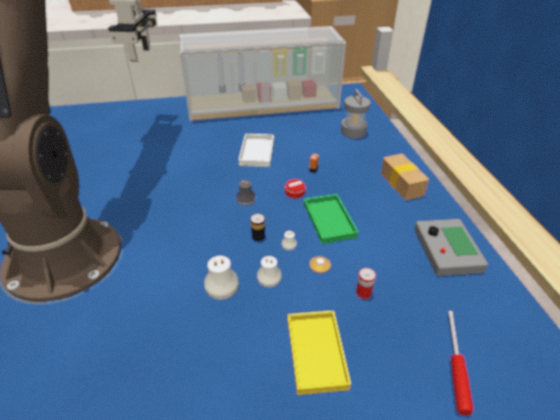

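Scene picture: the white bulbs are at (176,198) large, (194,225) medium and (248,232) small. The grey bulb is at (309,188), the black cell at (251,205), the red cell at (189,287) and the block at (402,222). Trays: yellow (106,275), green (305,256), white (405,183). The timer is at (343,221) and the bell at (224,261). Next I'll measure the clusters and confirm the bulb sizes.

Run:
```python
import cv2, numpy as np
from scipy import ndimage as nd
P=[];C=[]
for n in("scene","side"):
    c=np.load(f"{n}0.npz"); z=c["range_z"]; v,u=np.mgrid[:420,:560]; m=z>0
    X=(np.linalg.inv(c["K"])@np.stack([u[m],v[m],np.ones(m.sum())]))*z[m]
    W=(X-c["t"][:,None]).T@c["R"]   # R^T(X-t)
    P.append(W);C.append(c["image"][m]); 
    k=(abs(W[:,2])<.02)&(W[:,0]>.2)&(W[:,0]<.9)&(abs(W[:,1])<.5);print(n,"counter z",np.median(W[k,2]))
P0=P;P=np.vstack(P);C=np.vstack(C); np.savez("cloud.npz",P=P,C=C,n=len(P0[0]))
res=.002; k=(P[:,0]>.1)&(P[:,0]<1.0)&(abs(P[:,1])<.6)&(P[:,2]<.12)&(P[:,2]>-.02)
P=P[k];C=C[k];o=np.argsort(P[:,2]);P=P[o];C=C[o]
i=((1.0-P[:,0])/res).astype(int);j=((.6-P[:,1])/res).astype(int)
H=np.zeros((450,600));I=np.zeros((450,600,3),np.uint8);H[i,j]=P[:,2];I[i,j]=C
lab,n=nd.label(nd.binary_closing(H>.008,iterations=2))
for a in range(1,n+1):
    r,q=np.where((lab==a)&(H>.008))
    if len(r)<25: continue
    h=H[r,q]
    rc=cv2.minAreaRect(np.float32(np.c_[1-r*res,.6-q*res]))
    print(a,len(r),"c",np.round(rc[0],3),"size",np.round(rc[1],3),"ang",round(rc[2],1),"h",round(np.percentile(h,98),3),"bgr",np.median(I[r,q],0))
cv2.imwrite("pics/ortho.png",I)
im=cv2.imread("pics/scene0.png")[160:315,50:450];cv2.imwrite("pics/crop.png",cv2.resize(im,(800,310),interpolation=cv2.INTER_CUBIC))
```

```text
scene counter z -8.550580258777483e-05
side counter z -0.00021946579282447882
1 4005 c [ 0.861 -0.14 ] size [0.153 0.116] ang 84.1 h 0.042 bgr [147. 152. 150.]
2 1845 c [0.86  0.121] size [0.067 0.136] ang 9.1 h 0.057 bgr [119. 174. 222.]
3 905 c [0.819 0.414] size [0.075 0.089] ang 68.2 h 0.116 bgr [135. 133. 133.]
11 893 c [ 0.739 -0.399] size [0.201 0.031] ang 70.0 h 0.027 bgr [ 52.  54. 198.]
21 768 c [0.624 0.012] size [0.097 0.155] ang 3.0 h 0.022 bgr [ 86. 149.  59.]
24 124 c [0.637 0.231] size [0.029 0.025] ang 57.5 h 0.05 bgr [ 86.5 122.  183.5]
25 248 c [ 0.63  -0.221] size [0.035 0.035] ang 45.0 h 0.062 bgr [187.5 187.  205.5]
33 422 c [0.563 0.139] size [0.055 0.058] ang 63.4 h 0.03 bgr [ 66.  65. 203.]
36 179 c [ 0.56  -0.129] size [0.035 0.035] ang 45.0 h 0.016 bgr [110. 178. 218.]
40 672 c [0.494 0.357] size [0.157 0.101] ang 76.0 h 0.021 bgr [186.5 184.  180. ]
42 789 c [ 0.501 -0.335] size [0.154 0.096] ang 84.7 h 0.022 bgr [ 77. 189. 201.]
48 171 c [ 0.508 -0.054] size [0.034 0.033] ang 49.4 h 0.038 bgr [184. 196. 198.]
56 406 c [ 0.447 -0.146] size [0.052 0.047] ang 29.1 h 0.056 bgr [187. 201. 204.]
58 205 c [ 0.441 -0.015] size [0.035 0.037] ang 76.0 h 0.062 bgr [172. 166. 172.]
59 329 c [0.431 0.13 ] size [0.053 0.043] ang 17.1 h 0.056 bgr [84. 80. 79.]
70 717 c [ 0.345 -0.152] size [0.071 0.065] ang 24.8 h 0.078 bgr [186. 201. 203.]
76 28 c [0.305 0.593] size [0.022 0.006] ang -0.0 h 0.119 bgr [116.  120.  119.5]
78 310 c [ 0.116 -0.001] size [0.13 0.02] ang 90.0 h 0.015 bgr [67.5 77.  92. ]
```

View pics/ortho.png

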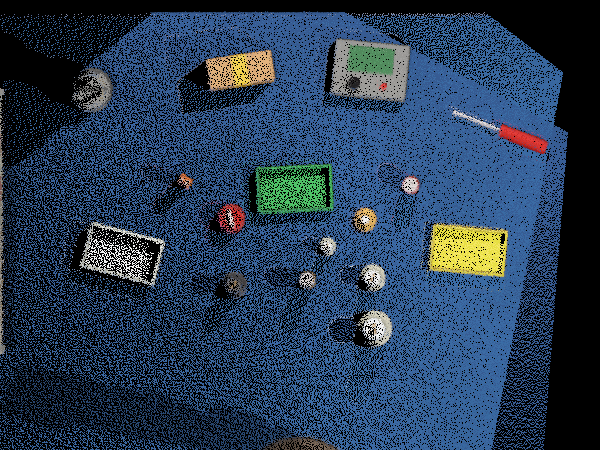

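View pics/crop.png

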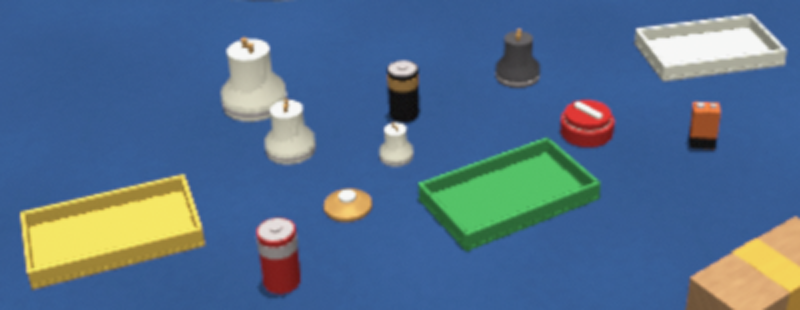

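In the crop, three white bulbs stand at scene pixels (176,198), (194,225) and (248,232), and they measure 78, 56 and 38 mm high. The one at (194,225) is 56 mm high and about 50 mm in diameter, so it is the middle-sized bulb and fits the description. Next I'll refine the centres and write the helper.

```bash
cat > h.py <<'E'
import numpy as np
from bench import robot, effector, solve_ik, monitor
def quat(th,k):  # tool down, jaw line at angle th (+k*pi)
    a=(np.pi/2-th-k*np.pi)/2
    return np.array([0,np.sin(a),np.cos(a),0])
def go(xy,z,th):
    best=None; now=np.array(monitor.state()["joint_pos"])
    for k in(0,1):
        q=solve_ik([*xy,z],quat(th,k))
        if q is not None:
            d=np.abs(np.array(q)-now).max()
            if best is None or d<best[0]: best=(d,k)
    if best is None: raise RuntimeError("no ik")
    robot.reach([*xy,z],quat(th,best[1]))
def pick(xy,th,z,opening=.06,width=.033,hi=.17):
    go(xy,hi,th); effector.move_gripper(opening)
    robot.line_to([*xy,z],v=.15)
    effector.move_gripper(width-.012 if width<.02 else .02)
    s=monitor.state(); print("grip",round(s["finger_gap"],4),round(s["grip_force"],1),s["ft_force"].round(1) if hasattr(s["ft_force"],"round") else s["ft_force"])
    if abs(s["finger_gap"]-width)>.004: raise RuntimeError("bad grip")
    robot.line_to([*xy,hi],v=.2)
def place(xy,th,z,hi=.17,opening=.06):
    go(xy,hi,th); robot.line_to([*xy,z+.0055],v=.12)
    s=monitor.state(); print("pre-release",round(s["finger_gap"],4),np.round(s["ft_force"],1))
    effector.move_gripper(opening); robot.line_to([*xy,hi],v=.25)
    print("t",monitor.state()["time_s"])
E
python3 - <<'E'
import numpy as np,cv2
from scipy.optimize import least_squares
d=np.load("cloud.npz");P=d["P"];n=int(d["n"])
cam=np.r_[np.zeros(n),np.ones(len(P)-n)]
for nm,c,lo,hi,r in(("red",(.63,-.221),.02,.055,.0165),("black",(.441,-.015),.02,.055,.0165),("white",(.447,-.146),.028,.047,.016),("grey",(.431,.13),.028,.047,.016)):
    for w in(0,1,2):
        k=(np.hypot(*(P[:,:2]-c).T)<.035)&(P[:,2]>lo)&(P[:,2]<hi)&((w==2)|(cam==w));q=P[k,:2]
        s=least_squares(lambda v:np.hypot(*(q-v[:2]).T)-r,c,loss="soft_l1",f_scale=.002)
        k2=(np.hypot(*(P[:,:2]-c).T)<.035)&(P[:,2]>hi+.002)&((w==2)|(cam==w));t=P[k2,:2]
        print(nm,w,len(q),s.x.round(4),"rms",np.sqrt(np.mean(s.fun**2)).round(4),"top",np.round((t.min(0)+t.max(0))/2,4),np.ptp(t,0).round(3))
for w in(0,1,2):
    k=(np.hypot(*(P[:,:2]-(.637,.231)).T)<.04)&(P[:,2]>.0435)&((w==2)|(cam==w))
    print("block",w,k.sum(),cv2.minAreaRect(np.float32(P[k,:2]*1000)))
E
```

```text
red 0 315 [ 0.6288 -0.2215] rms 0.001 top [ 0.6298 -0.2221] [0.033 0.031]
red 1 196 [ 0.6287 -0.2195] rms 0.0011 top [ 0.6284 -0.2201] [0.031 0.031]
red 2 511 [ 0.629  -0.2205] rms 0.0012 top [ 0.6296 -0.2211] [0.033 0.033]
black 0 219 [ 0.4391 -0.0144] rms 0.0015 top [ 0.4402 -0.0152] [0.032 0.031]
black 1 165 [ 0.4384 -0.0129] rms 0.0013 top [ 0.4375 -0.0147] [0.031 0.031]
black 2 384 [ 0.439  -0.0136] rms 0.0015 top [ 0.4392 -0.0148] [0.034 0.031]
white 0 122 [ 0.4432 -0.145 ] rms 0.0017 top [ 0.4442 -0.145 ] [0.032 0.031]
white 1 98 [ 0.4427 -0.1433] rms 0.0016 top [ 0.4426 -0.1447] [0.031 0.031]
white 2 220 [ 0.4431 -0.144 ] rms 0.0018 top [ 0.4438 -0.1448] [0.033 0.031]
grey 0 104 [0.4283 0.1327] rms 0.0014 top [0.4294 0.1318] [0.033 0.031]
grey 1 73 [0.4275 0.135 ] rms 0.0018 top [0.428  0.1342] [0.029 0.031]
grey 2 177 [0.4283 0.1339] rms 0.0018 top [0.4294 0.133 ] [0.033 0.033]
block 0 73 ((638.263916015625, 229.82569885253906), (25.70153045654297, 19.134319305419922), 52.79837417602539)
block 1 34 ((635.4210205078125, 231.73080444335938), (25.607166290283203, 17.67168426513672), 65.28287506103516)
block 2 107 ((636.7203979492188, 230.86297607421875), (26.477602005004883, 21.868871688842773), 60.24435043334961)
```

Run:
```python
from h import *
D=np.deg2rad
u=np.array([np.cos(D(76)),np.sin(D(76))]);c=np.array([.494,.357])
pick((.4287,.1333),D(0),.049,width=.032)
place(c+.033*u,D(-14),.049)
# look at block from above with wrist
from bench import imaging
import cv2
go((.57,.231),.22,D(90)); s=monitor.state();w=imaging.camera("wrist");cv2.imwrite("pics/w1.png",w["image"])
np.savez("w1.npz",p=s["tcp_pos"],o=s["orientation"],**w)
sc=imaging.camera("side");cv2.imwrite("pics/side1.png",sc["image"][100:300,180:400])
from scipy.spatial.transform import Rotation as Ro
z=w["range_z"];v,uu=np.mgrid[:420,:560];m=z>0
X=(np.linalg.inv(w["K"])@np.stack([uu[m],v[m],np.ones(m.sum())]))*z[m]
X=w["mount"][:3,:3]@X+w["mount"][:3,3:]
o=s["orientation"];W=(Ro.from_quat([o[1],o[2],o[3],o[0]]).as_matrix()@X).T+s["tcp_pos"]
k=(np.hypot(*(W[:,:2]-(.637,.231)).T)<.04)&(W[:,2]>.041)&(W[:,2]<.055)
print("block",k.sum(),cv2.minAreaRect(np.float32(W[k,:2]*1000)),W[:,:2].min(0),W[:,:2].max(0))
```

```text
grip 0.0315 30.0 [-0.8  0.7  7.1]
pre-release 0.0314 [-0.4 -0.7 -1.4]
t 8.5167
block 484 ((636.2134399414062, 231.5103759765625), (26.39328956604004, 17.54322624206543), 56.165279388427734) [ 0.34584397 -0.13095599] [0.76299327 0.5889102 ]
```

View pics/w1.png

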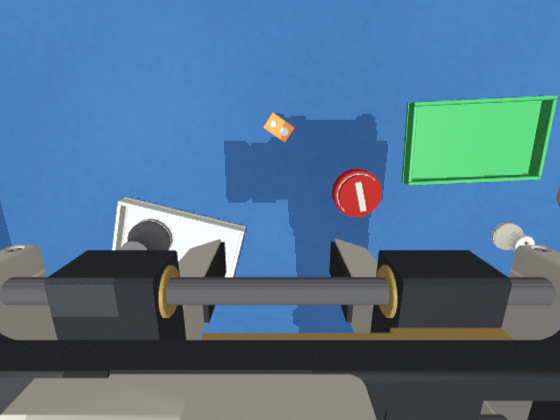

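View pics/side1.png

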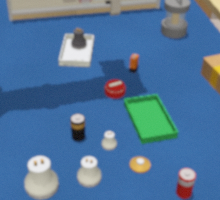

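The wrist view shows the block at (279,127) and the grey bulb standing in the white tray at (148,235). The side crop also shows that bulb upright at (78,38). I'll carry on with the block and the other bulb.

Run:
```python
from h import *
D=np.deg2rad
u=np.array([np.cos(D(76)),np.sin(D(76))]);c=np.array([.494,.357])
pick((.6362,.2315),D(146.2),.046,opening=.05,width=.0175)
place((.501,-.335),D(176),.046,opening=.05)
pick((.4434,-.1446),D(90),.050,width=.032)
place(c-.033*u,D(-14),.050)
g=np.array([.624,.012]);ug=np.array([np.cos(D(93)),np.sin(D(93))])
pick((.4390,-.0142),D(90),.049)
place(g+.035*ug,D(3),.049)
pick((.6292,-.2208),D(90),.049)
place(g-.035*ug,D(3),.049)
go((.45,.35),.3,D(90))
from bench import imaging
import cv2
for n in("scene","side"):
    cv2.imwrite(f"pics/{n}2.png",imaging.camera(n)["image"])
```

```text
grip 0.017 30.0 [-0.8 -0.   2.1]
pre-release 0.0175 [0.2 0.5 0.2]
t 17.7
grip 0.0312 30.0 [-0.8  1.2  5.7]
pre-release 0.0314 [ 1.3  0.1 -0.8]
t 25.5083
grip 0.0325 30.0 [-0.7  0.9  5.3]
pre-release 0.0322 [-0.3 -0.3 -1.7]
t 32.8167
grip 0.0325 30.0 [-0.9  0.8  2.8]
pre-release 0.0326 [ 0.6  0.5 -1.1]
t 39.75
```

View pics/scene2.png

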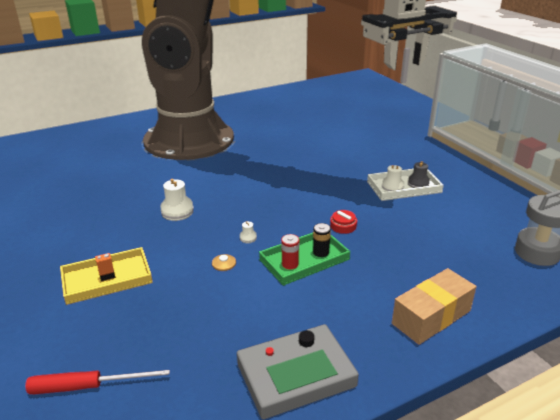

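View pics/side2.png

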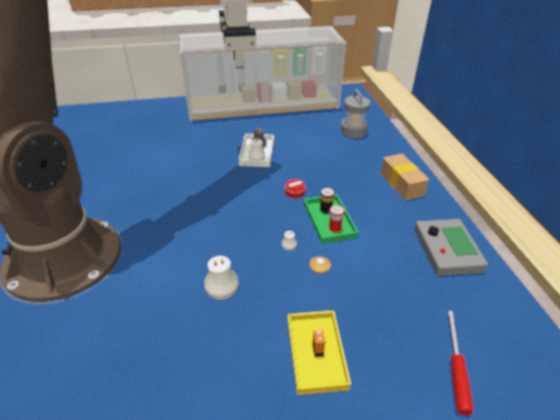

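Both views show everything standing in its tray: the bulbs at (394,178) and (420,174), the cells at (290,252) and (321,240), and the block at (105,267). The timer and bell haven't moved. One numeric check of top heights and tilt, then I'll hand in.

Run:
```python
import numpy as np
from bench import imaging, workorder
P=[]
for n in("scene","side"):
    c=imaging.camera(n);z=c["range_z"];v,u=np.mgrid[:420,:560];m=z>0
    P.append(((np.linalg.inv(c["K"])@np.stack([u[m],v[m],np.ones(m.sum())])*z[m]).T-c["t"])@c["R"])
P=np.vstack(P);ok=True
for nm,xy,h in(("grey",(.502,.389),.054),("white",(.486,.325),.054),("black",(.622,.047),.062),("red",(.626,-.023),.062),("block",(.501,-.335),.05)):
    k=(np.hypot(*(P[:,:2]-xy).T)<.02)&(abs(P[:,2]-h)<.0025);q=P[k]
    A=np.linalg.lstsq(np.c_[q[:,:2]-q[:,:2].mean(0),np.ones(len(q))],q[:,2],rcond=None)[0]
    print(nm,len(q),q.mean(0).round(4),"tilt",np.hypot(*A[:2]).round(3)); ok&=len(q)>20 and np.hypot(*A[:2])<.12
print(ok)
if ok: print(workorder.job_done())
```

```text
grey 111 [0.503  0.3865 0.0535] tilt 0.02
white 114 [0.4868 0.3237 0.0536] tilt 0.006
black 215 [0.6231 0.0467 0.062 ] tilt 0.016
red 246 [ 0.6264 -0.0234  0.062 ] tilt 0.006
block 208 [ 0.5012 -0.3362  0.0502] tilt 0.004
True
the job is handed in; nothing more can be done
None
```

The job is handed in: both D cells stand in the green tray, the 9-volt block in the yellow and both spot bulbs in the white, all upright by a last depth check, with the timer and doorbell button not visibly moved; the hand-in returned no verdict.

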